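# Move the casting cores to the drying tray in reverse order

### The job

Move the four casting cores from the pink mould board into the grey drying tray in reverse order: the core that stands beside the board's black end block goes into the bay farthest from the tray's black end block, the next core into the next bay, and so on, so that the last one ends beside the tray's black block. Keep every core upright all the way, and leave each standing flat on the floor of its own bay.

Things in the scene. Friction and masses are not known exactly. Their poses are not given: they have to be found in the camera images.
- core_red: loose casting core with a red head, round about its own z axis, about 120 g, 72 mm tall: aluminium foot 36 mm diameter and 10 mm high, aluminium neck 22 mm diameter up to 36 mm, red plastic head 30 mm diameter from 36 to 72 mm (grip here, from above). Origin at the centre of the foot's underside, z up. It starts standing on the mould board's top inside the seat ring of its own colour.
- core_yellow: loose casting core with a yellow head, round about its own z axis, about 120 g, 72 mm tall: aluminium foot 36 mm diameter and 10 mm high, aluminium neck 22 mm diameter up to 36 mm, yellow plastic head 30 mm diameter from 36 to 72 mm (grip here, from above). Origin at the centre of the foot's underside, z up. It starts standing on the mould board's top inside the seat ring of its own colour.
- core_green: loose casting core with a green head, round about its own z axis, about 120 g, 72 mm tall: aluminium foot 36 mm diameter and 10 mm high, aluminium neck 22 mm diameter up to 36 mm, green plastic head 30 mm diameter from 36 to 72 mm (grip here, from above). Origin at the centre of the foot's underside, z up. It starts standing on the mould board's top inside the seat ring of its own colour.
- core_blue: loose casting core with a blue head, round about its own z axis, about 120 g, 72 mm tall: aluminium foot 36 mm diameter and 10 mm high, aluminium neck 22 mm diameter up to 36 mm, blue plastic head 30 mm diameter from 36 to 72 mm (grip here, from above). Origin at the centre of the foot's underside, z up. It starts standing on the mould board's top inside the seat ring of its own colour.
- seat_red: fixed red seat ring, 54 mm outside and 43 mm inside diameter, 6 mm high, lying on top of the mould board; the red core starts in it. It shows which place on the board belongs to that core, also after the core is gone. Origin at the centre of its underside, z up.
- seat_yellow: fixed yellow seat ring, 54 mm outside and 43 mm inside diameter, 6 mm high, lying on top of the mould board; the yellow core starts in it. It shows which place on the board belongs to that core, also after the core is gone. Origin at the centre of its underside, z up.
- seat_green: fixed green seat ring, 54 mm outside and 43 mm inside diameter, 6 mm high, lying on top of the mould board; the green core starts in it. It shows which place on the board belongs to that core, also after the core is gone. Origin at the centre of its underside, z up.
- seat_blue: fixed blue seat ring, 54 mm outside and 43 mm inside diameter, 6 mm high, lying on top of the mould board; the blue core starts in it. It shows which place on the board belongs to that core, also after the core is gone. Origin at the centre of its underside, z up.
- mould_board: fixed pink board (source rack), 70 (own x) by 244 (own y) by 20 mm thick, plus a black end block 36 mm long, 34 mm high on its +y end. Origin on the table under the centre of the pink slab. Four places along its own y: +90 (beside the black block), +30, -30, -90 mm, at x = 0, z = 20 mm, each with a seat ring; colour order varies. Board and tray may trade places.
- drying_tray: fixed grey tray (target rack), outside 64 (own x) by 244 (own y) by 18 mm high, walls, dividers, floor 4 mm thick, plus a black end block 36 mm long, 34 mm high on its +y end. Origin on the table under the centre of the grey tray. Four empty bays 56 x 56 mm inside, centred at own y +90 (beside the black block), +30, -30, -90 mm, x = 0, floor z = 4 mm.
There are look-alikes about, which are no part of the job. What is shaped like the core_red but white is not meant.

How it is judged:
By the outcome, as a careful person would: the job done as asked, in the order asked, and still so for the second after the job is handed in, with the robot touching nothing.
It also fails if it takes over 93 s, if anything falls off the work surface, if the arm or the gripper's body presses on something with over 40 N, if the wrist force passes 120 N, or if a joint passes its speed limit or range.

### The arm

A 6-joint arm with a two-finger parallel gripper is mounted at the origin on the work surface. World frame = base frame: x ahead of the robot, y to its left, z up, the work surface at z = 0. Lengths are in m, angles in rad, forces in N, time in s.
With the tool pointing down it reaches from about 0.325 to 0.775 m from the base axis. Payload 5.5 kg.
Tool frame: the origin (TCP) lies between the finger pads; the fingertips stand 8 mm ahead of it and the grasp point (between the pads) lies 11 mm behind it (tcp_to_tips is the distance from the TCP to the fingertips, in m); z points along the fingers, y is the line along which they close (so a half turn about z gives the same grasp; the last joint's range is limited). The gripper opens to 88 mm and grips with 3 to 60 N. Pads are 20 mm wide; open, the fingers measure 115 mm over their backs; the gripper's body (75 mm by 178 mm) begins 61 mm behind the grasp point.
Start: joints at [1.261, 0.091, 1.231, -0, 1.82, -0.057], TCP at [0.15, 0.581, 0.231] pointing down, gripper open.
Joint ranges: [-2.87, 2.87], [-0.86, 2.18], [0.17, 2.46], [-1.51, 4.65], [0.06, 2.69], [-2.65, 2.65]. Speed limits (rad/s): [2.57, 2.57, 3.01, 3.14, 3.14, 3.14].

### API

Orientations are given as a unit quaternion [w, x, y, z].
In Python, from bench import * gives the robot as it stands. Calls block until the motion is done:
- move_to(position, orientation): joint-space move of the TCP to a pose.
- move_l(position, speed=0.15, orientation=None): straight line of the TCP; orientation=None keeps the orientation; speed is the mean speed in m/s.
- movej(angles): joint-space move.
- gripper_open() and close(): open the fingers fully, or close them until they stop; the grip force is fixed at half the most.
- hold(seconds).
- inverse_kinematics(position, orientation): joint angles nearest the present ones, or None.
- state(): the state.
- get_image(name): name is "scene" or "top"; returns a dict with "frame" (420x560x3 uint8, blue, green, red), "depth" (420x560 float32, m along the optical axis (not along the pixel's ray), 0 where there is no reading), "camera_matrix" (3x3 intrinsics, pixels), "view" (4x4, takes a point from world to camera coordinates). Camera axes: x right, y up, looking along -z (the intrinsics and any distortion apply to the point x, -y, -z); pixel columns grow to the right and rows downward; lengths in m; the calibration is good to about 2 mm. A picture is of the moment at which its call begins.
A pose or a line that the arm cannot do raises IKError and nothing moves.
- job_done(): hands the job in; it is judged then, once.
The state is a dict: "time": time; "joint_pos": joint angles; "dq": joint speeds; "joint_torque": joint torques, N m; "ee_pos": TCP position; "ee_rot": TCP orientation; "ft_force": force on the tool from outside, world axes, zero at the start; "moment": the same for the moment, N m; "finger_gap": finger opening in m; "finger_force": force on a finger pad.
Only numpy, scipy, OpenCV 4.12 (cv2) and the standard library are available. Lean on these libraries where they do the work, as an engineer would, in place of code of your own. Each camera call takes 0.05 s, during which the arm holds its last target. There are 200 camera calls.

## Working session

There is one attempt and no reset: what is moved stays moved. The work goes in short steps, each a Python script; the robot and the scene stay as the last script left them, time stands still between calls to the robot, and variables do not carry over. Pictures are saved under pics/ and viewed, at most 14 in all, crops included, and the job is handed in when it is done.

```bash
mkdir -p pics; python3 - <<'E'
from bench import *
import cv2,numpy as np
for n in("scene","top"):
    d=get_image(n); cv2.imwrite(f"pics/{n}0.png",d["frame"]); np.savez(f"{n}0.npz",**d)
    print(n,d["camera_matrix"].tolist(),d["view"].round(3).tolist(),[k for k in d])
print(state())
E
```

```text
scene [[500.4039952280676, 0.0, 278.5141821007018], [0.0, 500.4039952280676, 205.7701347047229], [0.0, 0.0, 1.0]] [[0.039, 0.999, 0.005, -0.055], [-0.542, 0.017, 0.84, 0.268], [0.839, -0.035, 0.543, -1.175], [0.0, 0.0, 0.0, 1.0]] ['frame', 'depth', 'camera_matrix', 'view']
top [[541.7456961002083, 0.0, 276.35491308863664], [0.0, 541.7456961002083, 203.88432097581148], [0.0, 0.0, 1.0]] [[-0.024, -0.999, -0.046, 0.06], [0.985, -0.031, 0.169, -0.563], [-0.171, -0.041, 0.984, -0.78], [0.0, 0.0, 0.0, 1.0]] ['frame', 'depth', 'camera_matrix', 'view']
{'time': 0.1, 'joint_pos': array([ 1.26129754e+00,  9.17967408e-02,  1.23174364e+00, -1.17649069e-05,
        1.81979559e+00, -5.67142336e-02]), 'dq': array([-0.000542  , -0.00405065, -0.0017631 ,  0.00096616,  0.00179183,
       -0.00122172]), 'joint_torque': array([ 2.25967728e-03, -4.47855806e+01, -4.07570672e+01,  6.99309586e-02,
        2.85117369e-02, -9.63570233e-05]), 'ee_pos': array([0.14999964, 0.58069465, 0.22962438]), 'ee_rot': array([-1.53108669e-04,  1.26057413e-01,  9.92022565e-01, -8.58123363e-04]), 'ft_force': array([ 0.56201869, -0.00382821,  0.53778726]), 'moment': array([ 0.01527528,  0.02232591, -0.02771959]), 'finger_force': 0.0, 'finger_gap': 0.08788093996715965}
```

View pics/scene0.png

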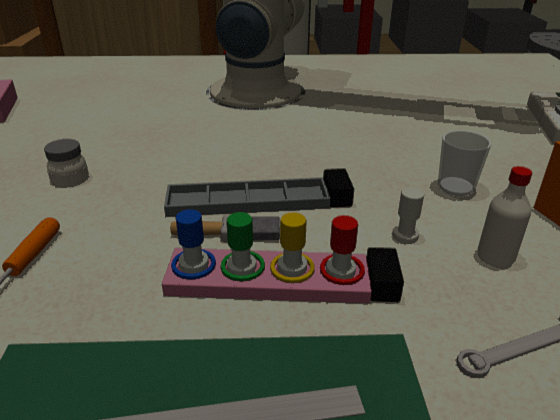

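View pics/top0.png

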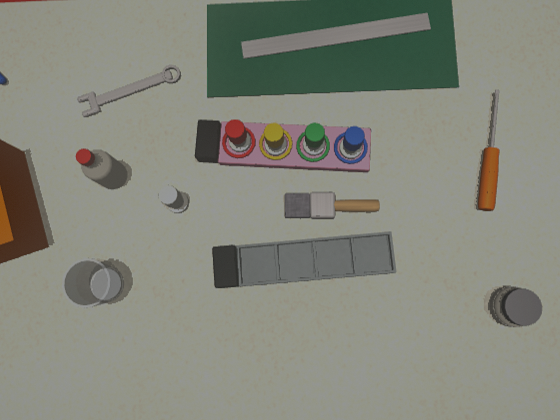

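The board order from its black block is red (235,135), yellow (274,140), green (314,140), blue (352,145) in the top view. The tray runs from about (239,265) to (394,255), with its black block at the left (225,266). A paint brush lies between the board and the tray.

```bash
cat > vis.py <<'E'
import numpy as np,cv2
from scipy.optimize import least_squares
def proj(d,P):
    c=np.atleast_2d(P)@d["view"][:3,:3].T+d["view"][:3,3]
    q=np.c_[c[:,0],-c[:,1],-c[:,2]]@d["camera_matrix"].T
    return q[:,:2]/q[:,2:]
def cloud(d):
    K=d["camera_matrix"];z=d["depth"];v,u=np.indices(z.shape)
    c=np.stack([(u-K[0,2])/K[0,0]*z,-(v-K[1,2])/K[1,1]*z,-z],-1)
    return (c-d["view"][:3,3])@d["view"][:3,:3]
def tri(ds,pix):
    f=lambda P:np.concatenate([(proj(d,P)[0]-p) for d,p in zip(ds,pix)])
    r=least_squares(f,[.5,0,.03]);return r.x,abs(r.fun).max()
def cmask(d,col):
    h,s,v=[a.astype(int) for a in cv2.split(cv2.cvtColor(d["frame"],cv2.COLOR_BGR2HSV))]
    lo,hi={"red":(-6,6),"yellow":(20,34),"green":(45,80),"blue":(105,125)}[col]
    h=np.where(h>170,h-180,h)
    return (h>=lo)&(h<=hi)&(s>150)&(v>50)
COL=["red","yellow","green","blue"]
E
python3 - <<'E'
from vis import *
D={n:dict(np.load(f"{n}0.npz")) for n in("scene","top")}
for n,d in D.items():
    P=cloud(d)
    for c in COL:
        m=cmask(d,c)&(P[...,2]>.03)&(P[...,2]<.12)&(abs(P[...,1])<.25)&(P[...,0]>.4)
        q=P[m]; t=q[q[:,2]>np.percentile(q[:,2],97)-.004]
        cm=(t.min(0)+t.max(0))/2
        r=cmask(d,c)&(P[...,2]<.034)&(P[...,2]>.015)&(abs(P[...,1])<.25)&(P[...,0]>.4); g=P[r]
        print(n,c,len(q),"top z",np.percentile(q[:,2],97).round(4),"topmid",cm.round(4),"ring",len(g),((g.min(0)+g.max(0))/2).round(4) if len(g) else 0, "ringz",np.median(g[:,2]).round(4) if len(g) else 0)
t=D["top"]["frame"][225:295,205:405];s=D["scene"]["frame"][165:225,155:365]
cv2.imwrite("pics/c_top.png",cv2.resize(t,None,fx=4,fy=4,interpolation=2))
cv2.imwrite("pics/c_scn.png",cv2.resize(s[:,:200],None,fx=4,fy=4,interpolation=2))
E
```

```text
scene red 355 top z 0.0935 topmid [0.6749 0.102  0.0922] ring 362 [0.6756 0.104  0.0243] ringz 0.0263
scene yellow 743 top z 0.0934 topmid [0.668  0.0446 0.0919] ring 351 [0.6712 0.0447 0.026 ] ringz 0.0262
scene green 286 top z 0.0937 topmid [ 0.6645 -0.0165  0.0924] ring 251 [ 0.6653 -0.0153  0.0263] ringz 0.0264
scene blue 303 top z 0.0937 topmid [ 0.6565 -0.075   0.092 ] ring 266 [ 0.6606 -0.0744  0.0261] ringz 0.0264
top red 272 top z 0.0951 topmid [0.6732 0.1031 0.0937] ring 162 [0.6706 0.1048 0.0261] ringz 0.0264
top yellow 277 top z 0.0951 topmid [0.6652 0.0443 0.0935] ring 182 [0.6642 0.0453 0.0244] ringz 0.0262Traceback (most recent call last):
  File "<stdin>", line 7, in <module>
    return _quantile_unchecked(
        a, q, axis, out, overwrite_input, method, keepdims, weights)
    return _ureduce(a,
                    func=_quantile_ureduce_func,
    ...<5 lines>...
                    overwrite_input=overwrite_input,
                    method=method)
    r = func(a, **kwargs)
    result = _quantile(arr,
                       quantiles=q,
    ...<2 lines>...
                       out=out,
                       weights=wgt)
    slices_having_nans = np.isnan(arr[-1, ...])
                                  ~~~^^^^^^^^^
IndexError: index -1 is out of bounds for axis 0 with size 0
```

```bash
sed -i 's/(s>150)&(v>50)/(s>120)\&(v>30)/; s/(45,80)/(42,85)/' vis.py
python3 - <<'E'
from vis import *
D={n:dict(np.load(f"{n}0.npz")) for n in("scene","top")}
for n,d in D.items():
    P=cloud(d); roi=(abs(P[...,1])<.25)&(P[...,0]>.4)&(P[...,0]<.75)
    for c in COL:
        q=P[cmask(d,c)&roi&(P[...,2]>.03)&(P[...,2]<.12)]
        if len(q)<20: print(n,c,len(q));continue
        zt=np.percentile(q[:,2],97);t=q[q[:,2]>zt-.003]
        (x,y),r=cv2.minEnclosingCircle(t[:,:2].astype(np.float32))
        print(n,c,"ztop %.4f c %.4f %.4f r %.4f"%(zt,x,y,r))
    m=roi&(P[...,0]<.56)&(P[...,2]>.014)&(P[...,2]<.022)
    k,lab,st,ce=cv2.connectedComponentsWithStats(m.astype(np.uint8)); i=1+np.argmax(st[1:,4])
    q=P[lab==i]; R=cv2.minAreaRect(q[:,:2].astype(np.float32)*1000)
    print(n,"rim",len(q),"z",np.median(q[:,2]).round(4),R,cv2.boxPoints(R).round(1).tolist())
t=D["top"]["frame"][225:295,205:405];s=D["scene"]["frame"][165:225,160:360]
cv2.imwrite("pics/c_top.png",cv2.resize(t,None,fx=4,fy=4,interpolation=2))
cv2.imwrite("pics/c_scn.png",cv2.resize(s,None,fx=4,fy=4,interpolation=2))
E
```

```text
scene red ztop 0.0934 c 0.6752 0.1016 r 0.0153
scene yellow ztop 0.0934 c 0.6672 0.0445 r 0.0150
scene green ztop 0.0934 c 0.6652 -0.0174 r 0.0154
scene blue ztop 0.0933 c 0.6569 -0.0743 r 0.0156
scene rim 1741 z 0.0177 ((480.1765441894531, 5.237091064453125), (69.99027252197266, 279.9624328613281), 3.8907759189605713) [[435.79998779296875, 142.5], [454.79998779296875, -136.8000030517578], [524.5999755859375, -132.0], [505.6000061035156, 147.3000030517578]]
top red ztop 0.0951 c 0.6735 0.1023 r 0.0143
top yellow ztop 0.0951 c 0.6655 0.0446 r 0.0145
top green ztop 0.0948 c 0.6630 -0.0159 r 0.0138
top blue ztop 0.0947 c 0.6559 -0.0740 r 0.0140
top rim 1356 z 0.0182 ((482.47003173828125, -11.882011413574219), (64.33130645751953, 244.99049377441406), 3.5956246852874756) [[442.70001220703125, 108.4000015258789], [458.0, -136.1999969482422], [522.2999877929688, -132.10000610351562], [506.8999938964844, 112.4000015258789]]
```

View pics/c_top.png

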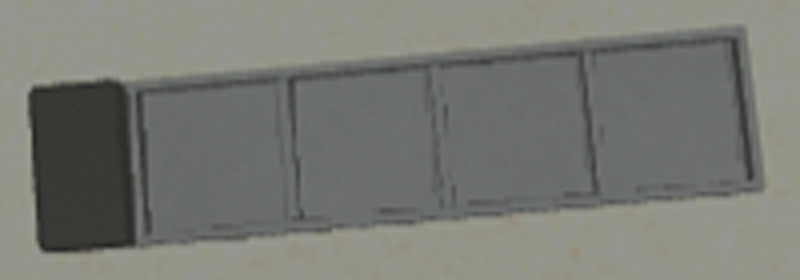

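View pics/c_scn.png

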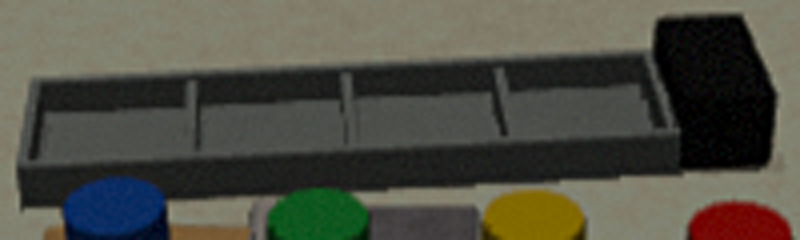

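```bash
cat > job.py <<'E'
from bench import *
import numpy as np
Q=[0,2**-.5,2**-.5,0]
SRC={"red":(.6744,.102),"yellow":(.6664,.0445),"green":(.6641,-.0166),"blue":(.6564,-.0742)}
C=np.array([.4822,-.012]);A=np.array([-.0627,.998])
BAY={"red":-.09,"yellow":-.03,"green":.03,"blue":.09}
UP=.165
def transfer(c):
    s=SRC[c];t=C+A*BAY[c]
    move_to([*s,UP],Q); move_l([*s,.066],.12)
    close(); st=state(); print(c,"grip",st["finger_gap"].round(4),st["finger_force"],st["ee_pos"].round(4))
    if not .025<st["finger_gap"]<.034: raise SystemExit("bad grip")
    move_l([*s,UP],.12); print("lift",state()["finger_gap"].round(4),state()["ft_force"].round(2))
    move_l([*t,UP],.2); move_l([*t,.065],.12); move_l([*t,.050],.03); hold(.2)
    st=state(); print("low",st["ee_pos"].round(4),st["ft_force"].round(2))
    gripper_open(); hold(.2); move_l([*t,UP],.15); print("t",state()["time"])
E
python3 - <<'E'
from vis import *
D=[dict(np.load(f"{n}0.npz")) for n in("top","scene")]
for n,a,b in[("rear-",(396,272.5),(168.75,185)),("front-",(391,232),(165.5,206.25)),("front+",(237.5,245.75),(330,198.25)),("rear+",(240,285.75),(322.5,178.5))]:
    x,r=tri(D,[a,b]);print(n,x.round(4),r.round(2))
from job import *
for c in SRC:
    for p in([*SRC[c],.066],[*SRC[c],UP],[*(C+A*BAY[c]),.05]): print(inverse_kinematics(p,Q) is not None,end=" ")
transfer("red")
d=get_image("scene");e=get_image("top")
cv2.imwrite("pics/r1.png",cv2.resize(np.hstack([d["frame"][150:310,150:420],e["frame"][100:300,190:420][:160]]),None,fx=1.6,fy=1.6))
E
```

```text
rear- [ 0.4567 -0.1352  0.0167] 0.71
front- [ 0.5195 -0.1307  0.0178] 0.89
front+ [0.5052 0.1102 0.0176] 1.01
rear+ [0.4427 0.1066 0.0159] 0.62
True True True True True True True True True True True True Traceback (most recent call last):
  File "<stdin>", line 8, in <module>
  File "job.py", line 11, in transfer
    close(); st=state(); print(c,"grip",st["finger_gap"].round(4),st["finger_force"],st["ee_pos"].round(4))
                                        ^^^^^^^^^^^^^^^^^^^^^^
AttributeError: 'float' object has no attribute 'round'
```

The two-view corners match the depth fit: rim at about 17 mm, positions within 3 mm. The script stopped on a print bug while gripping red, so I resume from there.

```bash
sed -i 's/st\["finger_gap"\]\.round(4)/round(st["finger_gap"],4)/; s/state()\["finger_gap"\]\.round(4)/round(state()["finger_gap"],4)/' job.py
sed -i 's/def transfer(c):/def transfer(c,held=False):/; s/^    move_to(\[\*s,UP\],Q); /    if not held: move_to([*s,UP],Q); /' job.py
python3 - <<'E'
from vis import *
from job import *
transfer("red",True)
d=get_image("scene");e=get_image("top")
cv2.imwrite("pics/r1.png",cv2.resize(np.hstack([d["frame"][150:350,150:420],e["frame"][100:300,190:420]]),None,fx=1.6,fy=1.6))
E
```

```text
red grip 0.0297 29.999409914016724 [0.6744 0.102  0.0659]
lift 0.0294 [-0.28 -0.08 -1.39]
low [ 0.4878 -0.1018  0.0499] [-0.55  0.21 -0.86]
t 11.2083
```

View pics/r1.png

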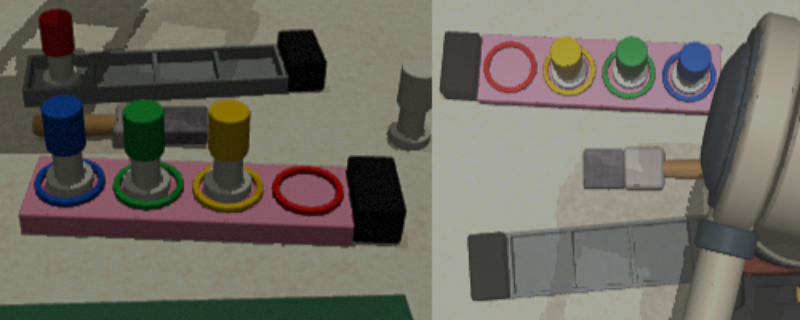

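Red stands upright in the bay farthest from the tray's black block (left panel, about 55,60). The other three cores have not moved.

```bash
python3 - <<'E'
from vis import *
from job import *
for c in("yellow","green","blue"): transfer(c)
move_to([.45,.35,.3],Q)
d=get_image("scene");e=get_image("top")
for n,g in(("s",d),("t",e)):
    P=cloud(g)
    for c in COL:
        q=P[cmask(g,c)&(P[...,2]>.03)&(P[...,2]<.12)&(abs(P[...,1])<.16)&(P[...,0]>.4)&(P[...,0]<.6)]
        if len(q)<10: continue
        zt=np.percentile(q[:,2],97);t=q[q[:,2]>zt-.003];ce,r=cv2.minEnclosingCircle(t[:,:2].astype(np.float32))
        print(n,c,"ztop",zt.round(4),np.round(ce,4),"want",(C+A*BAY[c]).round(4))
cv2.imwrite("pics/r2.png",cv2.resize(np.hstack([d["frame"][120:320,150:420],e["frame"][100:300,190:420]]),None,fx=1.6,fy=1.6))
print(state()["time"])
E
```

```text
yellow grip 0.0299 29.994438886642456 [0.6664 0.0445 0.0659]
lift 0.0294 [ 0.15  0.07 -1.23]
low [ 0.484  -0.0419  0.0499] [ 0.46 -0.44 -2.28]
t 20.2167
green grip 0.0295 29.98212218284607 [ 0.6641 -0.0166  0.0659]
lift 0.0291 [-0.15  0.06 -1.17]
low [0.4802 0.0179 0.0499] [ 0.32  0.22 -0.69]
t 28.8917
blue grip 0.0292 29.959233105182648 [ 0.6564 -0.0742  0.0659]
lift 0.0299 [ 0.3   0.19 -1.75]
low [0.4765 0.0778 0.0499] [ 0.14  0.01 -0.02]
t 37.8583
s red ztop 0.0777 [ 0.4886 -0.1012] want [ 0.4878 -0.1018]
s yellow ztop 0.0777 [ 0.4847 -0.0419] want [ 0.4841 -0.0419]
s green ztop 0.0776 [0.4822 0.0177] want [0.4803 0.0179]
s blue ztop 0.0778 [0.479  0.0774] want [0.4766 0.0778]
t red ztop 0.0794 [ 0.487  -0.1006] want [ 0.4878 -0.1018]
t yellow ztop 0.0791 [ 0.4833 -0.0413] want [ 0.4841 -0.0419]
t green ztop 0.0792 [0.4797 0.0186] want [0.4803 0.0179]
t blue ztop 0.0792 [0.4763 0.0774] want [0.4766 0.0778]
39.125
```

View pics/r2.png

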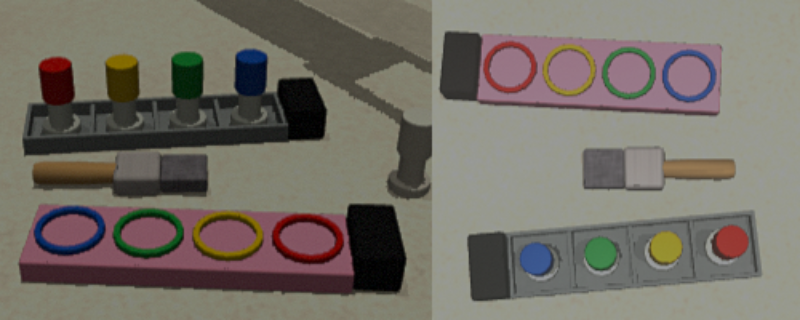

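All four cores stand upright and centred in their bays: red farthest from the black block, then yellow, green, and blue beside it. Their tops read 78–79 mm against a true 76 mm, the same 2 mm bias as on the board.

```bash
python3 -c "
from bench import *
print(job_done())"
```

```text
the job is handed in; nothing more can be done
None
```

The job is handed in: all four cores stand upright in the tray in reverse order, with red farthest from the black block, then yellow, green, and blue beside it, in about 39 s of the 93 s allowed.

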